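Shift the beam selector into its third slot

ROBOT

A 6-joint arm with a two-finger parallel gripper is mounted at the origin on the work surface. World frame = base frame: x ahead of the robot, y to its left, z up, the work surface at z = 0. Lengths are in mm, angles in degrees, forces in N, time in s.
With the tool pointing down it reaches from about 300 to 775 mm from the base axis. Payload 14.6 kg.
Tool frame: the origin (TCP) lies on the centre line of the jaws, within the pads' length; the fingertips stand robot.tip_extent ahead of it and the grasp point (between the pads) lies 11 mm behind it (robot.tip_extent is the distance from the TCP to the fingertips, in mm); z points along the fingers, y is the direction in which the jaws open and shut (so a half turn about z gives the same grasp; the last joint's range is limited). The gripper opens to 85 mm and grips with 20 to 120 N. Pads are 22 mm wide; open, the fingers measure 114 mm over their backs; the gripper's body (76 mm by 85 mm) begins 54 mm behind the grasp point. The pads swing forward as they close: fully open they stand 13 mm farther back than shut.
Start: joints at [-76.925, 17.183, 87.147, -0, 75.671, -3.816], TCP at [159.795, -526.265, 208.481] pointing down, gripper open.
Joint ranges: [-173.82, 173.82], [-45.26, 126.66], [13.44, 144.39], [-59.66, 239.66], [0, 175.72], [-146.38, 146.38]. Speed limits (degrees/s): [127.2, 127.2, 147.25, 180, 180, 180].

INTERFACE

Orientations are given as a 3x3 rotation matrix whose columns are the frame's x, y, z axes.
In Python, from cell import monitor, optics, robot gives the robot as it stands.
- The arm moves only by the shell command python3 -m handwheel 'ROWS' [FORCE]. ROWS is JSON, a list that holds one entry, the list of rows, each a list of 5 numbers: the shift along the tool's x, y, z in mm, then the turn about the tool's z in rad, then the finger opening in mm, from 0 to 85.4. A call has 1 to 5 rows; each row is the pose to reach, as a shift and turn from the pose commanded when the call began, along the tool's axes at that moment; what a row does not reach only later rows make up. A row lasts 1/10 s, in which the tool goes at most 50 mm and 8.59 degrees, less where a joint would pass 70% of its speed; a pose out of reach is approached as far as the arm can. A call with a gripper value outside its range is refused whole. The fingers move at their own pace and stop on an object; FORCE is the grip in N (left out, the last holds). Time passes only in rows, so rows that repeat a pose let the fingers close. It gives the time, the measured TCP pose, the force and the opening at its end, in the units of the state.
- monitor.sense(): the state, without advancing time (a new reading comes with each control period).
- optics.camera(name): name is "scene" or "side" or "wrist"; returns the picture (384x512x3 uint8, red, green, blue); there is no depth.
- optics.calibration(name): a dict with "fx", "fy", "cx", "cy" (pixels), "position" and "orientation" of the camera in the world. Camera axes: x right, y down, z forward; pixel columns grow to the right and rows downward; lengths in mm; the calibration is good to about 2 mm. A picture is of the moment at which its call begins: read the wrist's pose just before it. calibration takes no time and is no camera call; for the wrist camera it gives the pose at the moment of the call.
- robot.close_job(): hands the job in, once; it reports no verdict.
Trained networks look in the newest picture that a camera, given by its name, has taken for a name from the list of things; names that differ only in an ending like _2 or _b are one class to them, and where a whole thing is asked for, a point or a joint stands for the part that bears it (a point fixed in the world has none). Each returns a list of dicts, best first, with "score" (0 to 1); they miss things now and then, are a little off and sometimes report something else, mostly with a low value. They report only what shows in the picture. A call takes as long as a camera call.
- optics.boxes_of(camera, query): "at" ([column, row] in pixels, amid what is visible of it).
- optics.trace(camera, query): "region" (384x512 bool, what is visible of it) and "at" ([column, row] in pixels, amid what is visible of it).
- optics.mark_of(camera, query): "at" ([column, row] in pixels: a listed point, or the origin of a listed thing).
The state is a dict: "clock": time; "q": joint angles; "qvel": joint speeds; "joint_efforts": joint torques, N m; "position": TCP position; "orientation": TCP orientation; "contact_force": force on the tool from outside, world axes, zero at the start; "torque": the same for the moment, N m; "grip_width": finger opening in mm.
Only numpy, scipy, OpenCV 4.12 (cv2) and the standard library are available. Lean on these libraries where they do the work, as an engineer would, in place of code of your own. Each camera call takes 0.05 s, during which the arm holds its last target.

TASK

Change the beam selector on the optical bench to its third setting: with a fingertip, push its lever across the gate to the right-hand end of the cross channel, then push it forward, away from the robot, fully home into the third forward slot (counted from the left), and leave it there. Only push the lever, gently, without gripping it; do not let it dip into any other slot on the way, and leave the things standing around undisturbed.

Things in the scene. Friction and masses are not known exactly. Their poses are not given: they have to be found in the camera images.
- selector: Beam selector: white box, 160 mm (its x) by 170 mm (its y) by 120 mm high, bolted to the bench; its top is an aluminium plate with the gate, through which the lever stands up. Nothing else stands on it. Origin at the centre of its underside; x points forward (away from the robot, turned by up to 0.4 rad either way), y left, z up.
- gate_centre (a point): Middle of the gate on the plate's top. The gate shows dark: a cross channel along the selector's y, 16 mm wide, 80 mm long, crossed by three columns 16 mm wide at y = +32, 0 and -32 mm. Each column has a forward and a rear slot, ending at x = +37 and -37 mm. The lever's rod (10 mm thick) has 3 mm of play on each side.
- third_slot_end (a point): Middle of the forward end wall of the third forward slot (the right-hand column), on the plate's top: 37 mm forward and 32 mm right of gate_centre.
- pivot (a point): The point about which the lever turns, inside the box, 100 mm below gate_centre.
- knob (a point): Centre of the black ball knob, 28 mm across, on top of the lever, 170 mm from the pivot: 190 mm above the bench when upright, about 174 mm at the end. Relative to the pivot, in the selector's axes: x = 0.170 sin(forward), y = -0.170 sin(across) cos(forward). About 40 mm of bare rod is free below it. Moves at about 1.5 N, has no spring, stays where left.
- across (a joint): Sideways lean of the lever in rad, 0 upright, positive to the right (the selector's -y). The columns lie at -0.32 (first), 0 (second) and +0.32 (third); the ends of the channel stop the lever at about -0.35 and +0.35. It starts anywhere between -0.33 and 0.08.
- forward (a joint): Forward lean of the lever in rad, 0 upright, positive forward (the selector's +x). Within +-0.03 the lever is in the cross channel, where it starts; at the very end of the third forward slot it reads about +0.30.
- lens_mount: Loose bystander: a lens in a black ring on a steel post with a round foot, 50 mm across and 97 mm high, to the left of the selector. Origin under its foot.
- driver: Loose bystander: a screwdriver with a black handle, 200 mm long, lying on the bench to the right of the selector. Origin at the middle of its length.
- canister: Loose bystander: a small aluminium jar with a black cap, 44 mm across and 50 mm high, standing to the right of the selector, on the robot's side. Origin at the centre of its underside.

How it is judged:
By the outcome, as a careful person would: the job done as asked, in the order asked, and still so for the second after the job is handed in, with the robot touching nothing.
It also fails if it takes over 42 s, if anything falls off the work surface, if the arm or the gripper's body presses on something with over 40 N, if the wrist force passes 120 N, or if a joint passes its speed limit or range.

## Working session

There is one attempt and no reset: what is moved stays moved. The work goes in short steps, Python scripts to look and compute and a shell command to move; the robot and the scene stay as the last step left them, time stands still between calls to the robot, and variables do not carry over. Pictures are saved under pics/ and viewed, and the job is handed in when it is done.

```bash
mkdir -p pics; ls
cat > h.py <<'E'
import numpy as np, cv2
from cell import monitor, optics, robot
def save(n,f):
    im=optics.camera(n); cv2.imwrite('pics/'+f,cv2.cvtColor(im,cv2.COLOR_RGB2BGR)); return im
def ray(n,uv,c=None):
    c=c or optics.calibration(n)
    d=np.array([(uv[0]-c['cx'])/c['fx'],(uv[1]-c['cy'])/c['fy'],1.])
    d=np.array(c['orientation'])@d
    return np.array(c['position']),d
def atz(n,uv,z):
    p,d=ray(n,uv); return p+d*(z-p[2])/d[2]
def proj(n,P):
    c=optics.calibration(n); q=np.array(c['orientation']).T@(np.array(P)-c['position'])
    return np.array([c['fx']*q[0]/q[2]+c['cx'],c['fy']*q[1]/q[2]+c['cy']])
def tri(obs):
    A=np.zeros((3,3));b=np.zeros(3)
    for n,uv in obs:
        p,d=ray(n,uv); d=d/np.linalg.norm(d); M=np.eye(3)-np.outer(d,d); A+=M;b+=M@p
    return np.linalg.solve(A,b)
E
python3 - <<'E'
from h import *
np.set_printoptions(precision=1,suppress=True)
s=monitor.sense(); print(s); print(robot.tip_extent)
for n in ['scene','side','wrist']:
    save(n,n+'0.png'); print(n,optics.calibration(n)['position'])
for n in ['scene','side']:
    for q in ['knob','gate_centre','third_slot_end','selector','pivot','canister','lens_mount','driver']:
        print(n,q,[(np.array(r['at']),round(r['score'],2)) for r in optics.mark_of(n,q)[:2]])
E
```

```text
pics
{'clock': 0.0, 'q': array([-76.9,  17.2,  87.2,  -0. ,  75.7,  -3.8]), 'qvel': array([-0.1, -0. , -0. ,  0.1, -0. ,  0.1]), 'joint_efforts': array([ -0. , -54.4, -36.2,  -0. ,   0. ,  -0. ]), 'position': array([ 159.7, -526. ,  207.9]), 'orientation': array([[ 1. ,  0.3, -0. ],
       [ 0.3, -1. ,  0. ],
       [ 0. , -0. , -1. ]]), 'contact_force': array([ 0.1, -1. , -1. ]), 'torque': array([ 0., -0.,  0.]), 'grip_width': 85.29523866807624}
8.0
scene [1190.6  255.1  929.4]
side [483.6 860.1 876.3]
wrist [ 229.4 -504.   372.8]
scene knob [(array([232.3, 185.4]), 0.73)]
scene gate_centre [(array([235.7, 204.1]), 0.95)]
scene third_slot_end [(array([218.1, 209.1]), 0.91), (array([163.2, 230. ]), 0.5)]
scene selector [(array([237.5, 230.8]), 0.6)]
scene pivot [(array([312.8, 246.1]), 0.59)]
scene canister [(array([203. , 183.9]), 0.62)]
scene lens_mount [(array([311.4, 249. ]), 0.78)]
scene driver [(array([160.8, 230.6]), 0.9)]
side knob [(array([237.9, 167.8]), 0.44)]
side gate_centre [(array([238.2, 192.3]), 0.63)]
side third_slot_end [(array([223.4, 186.1]), 0.87)]
side selector [(array([240.4, 229.1]), 0.73)]
side pivot []
side canister [(array([285.9, 190.9]), 0.51)]
side lens_mount [(array([240.7, 290.9]), 0.79)]
side driver []
```

View pics/scene0.png

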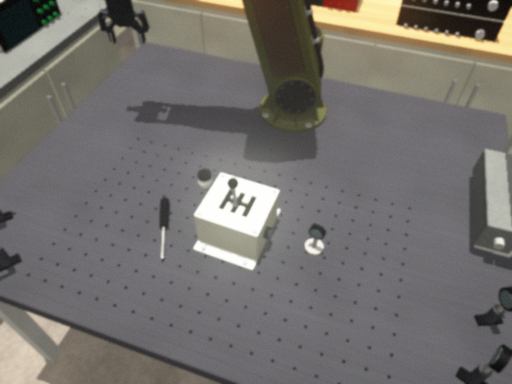

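View pics/side0.png

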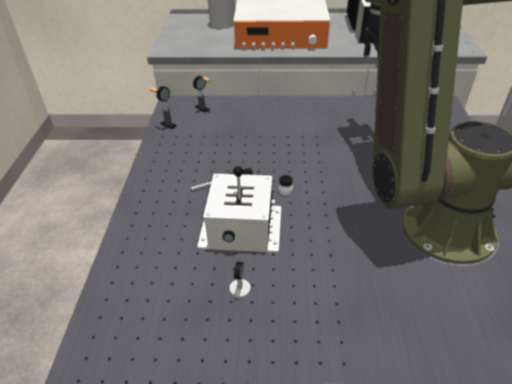

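Run:
```python
from h import *
np.set_printoptions(precision=1,suppress=True)
S={'knob':((232.3,185.4),(237.9,167.8)),'gate':((235.7,204.1),(238.2,192.3)),'end':((218.1,209.1),(223.4,186.1)),'sel':((237.5,230.8),(240.4,229.1)),'can':((203,183.9),(285.9,190.9)),'lens':((311.4,249),(240.7,290.9))}
for k,(a,b) in S.items():
    z={'gate':120,'end':120,'knob':185}.get(k,0)
    print(k,tri([('scene',a),('side',b)]),atz('scene',a,z),atz('side',b,z))
print('driver',atz('scene',(160.8,230.6),10))
import cv2
for n,(u,v) in {'scene':(236,205),'side':(238,195)}.items():
    im=cv2.imread(f'pics/{n}0.png')[v-50:v+50,u-65:u+65]
    cv2.imwrite(f'pics/{n}0c.png',cv2.resize(im,None,fx=6,fy=6,interpolation=cv2.INTER_CUBIC))
```

```text
knob [573.3  -9.6 193. ] [573.2  -7.7 185. ] [571.6 -28.2 185. ]
gate [573.8  -1.5 121. ] [576.5   0.8 120. ] [572.2  -7.  120. ]
end [611.7 -32.  122.9] [606.8 -35.4 120. ] [613.5 -31.6 120. ]
sel [570.    1.1  -8.2] [573.8   2.    0. ] [570.1  11.1  -0. ]
can [ 440.2 -161.7   -6.1] [ 444.1 -159.8    0. ] [ 441.  -153.5    0. ]
lens [557.2 211.4 -10.5] [563.8 211.5   0. ] [556.7 219.6   0. ]
driver [ 649.9 -194.1   10. ]
```

The scene camera looks back at the robot: selector near (238,225), knob (232,184), lens mount (315,240), driver (163,225), canister (204,178). The side view shows the same with the knob at (238,171).

View pics/scene0c.png

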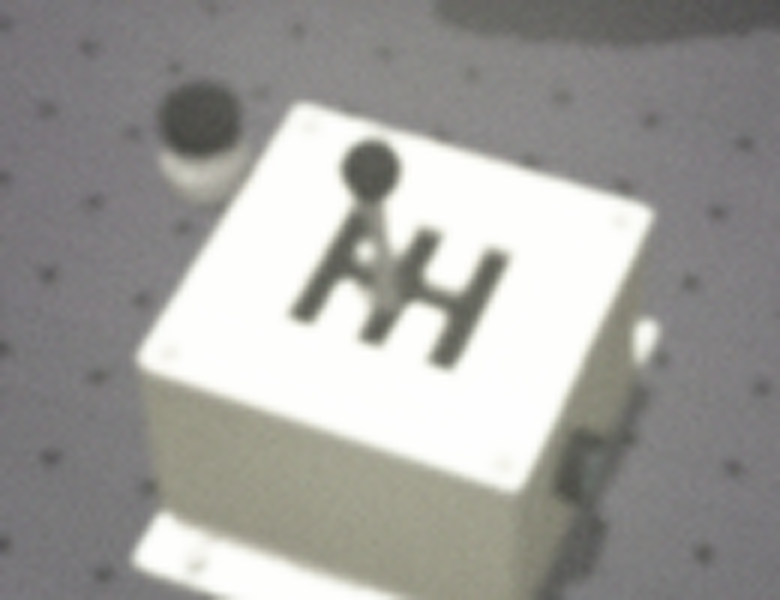

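View pics/side0c.png

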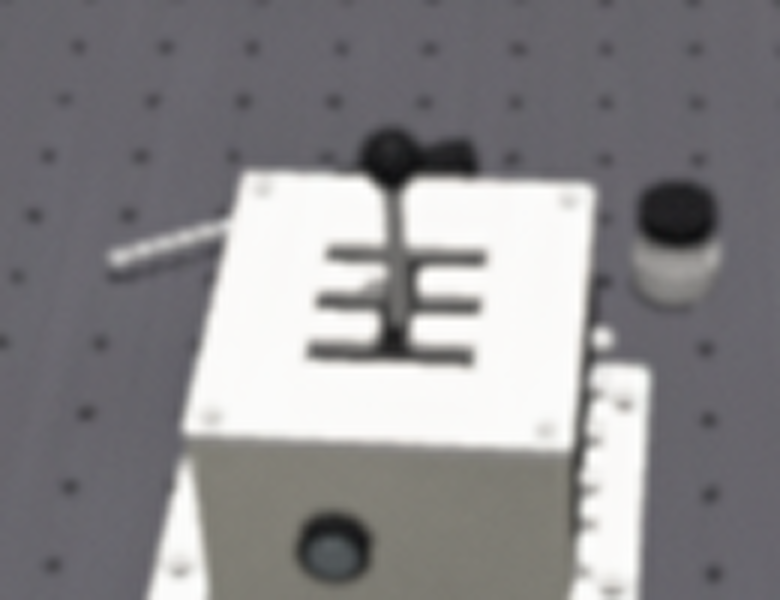

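View pics/wrist0.png

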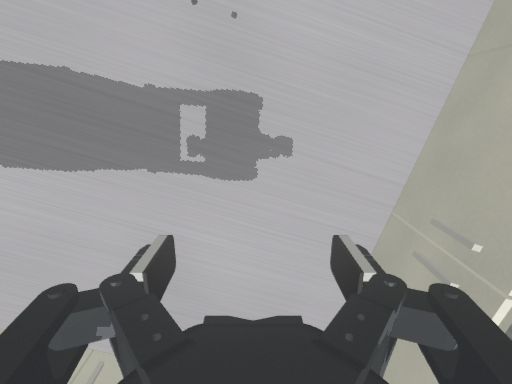

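```bash
cat > fit.py <<'E'
from h import *
from scipy.optimize import least_squares
np.set_printoptions(precision=2,suppress=True)
sc=np.array([(299,102),(655,210),(520,490),(138,360)])/6+(171-.4,155-.4)
si=np.array([(595,185),(575,448),(185,435),(243,172)])/6+(173-.4,145-.4)
L=np.array([(-80,-85,120),(-80,85,120),(80,85,120),(80,-85,120)],float)
kn={'scene':np.array((371,170))/6+(170.6,154.6),'side':np.array((390,157))/6+(172.6,144.6)}
def W(p,l):
    c,s=np.cos(p[2]),np.sin(p[2]); l=np.asarray(l,float)
    return np.array([p[0]+c*l[0]-s*l[1],p[1]+s*l[0]+c*l[1],l[2]])
def res(p):
    return np.concatenate([(proj(n,W(p,l))-o) for n,O in(('scene',sc),('side',si)) for l,o in zip(L,O)])
r=least_squares(res,[573,0,0]); print(r.x,np.abs(r.fun).max(),'\n',r.fun.reshape(-1,2))
for n in('scene','side'):
    for i in (0,):
        O=sc if n=='scene' else si
        r1=least_squares(lambda p:np.concatenate([proj(n,W(p,l))-o for l,o in zip(L,O)]),[573,0,0]); print(n,r1.x)
def knob(a,f): return [170*np.sin(f),-170*np.sin(a)*np.cos(f),20+170*np.cos(a)*np.cos(f)]
rk=least_squares(lambda k:np.concatenate([proj(n,W(r.x,knob(*k)))-kn[n] for n in kn]),[0,0]); print('across,fwd',rk.x,rk.fun)
print('knob world',W(r.x,knob(rk.x[0],0)),'goal',W(r.x,knob(.32,.3)),'chan end',W(r.x,knob(.35,0)), W(r.x,knob(.32,0)))
E
python3 fit.py
```

```text
[568.41   3.59  -0.04] 0.7694845645818873 
 [[ 0.27  0.71]
 [-0.55  0.15]
 [ 0.09 -0.26]
 [ 0.38  0.54]
 [-0.15  0.23]
 [-0.27 -0.18]
 [ 0.32 -0.74]
 [ 0.77  0.33]]
scene [567.72   3.21  -0.05]
side [568.82   4.2   -0.04]
across,fwd [0.07 0.01] [-0.22  0.25  0.26  0.31]
knob world [567.89  -8.82 189.55] goal [616.46 -49.56 174.16] chan end [565.96 -54.65 179.69] [566.16 -49.83 181.37]
```

```bash
cat > goto.py <<'E'
import sys
from h import *
np.set_printoptions(precision=3,suppress=True)
# tool-axis shift and turn to reach world x y z with tool x at selector yaw
s=monitor.sense(); R=np.array(s['orientation']); yaw=float(sys.argv[4]) if len(sys.argv)>4 else -0.043
t=np.array([float(a) for a in sys.argv[1:4]])
x=R[:,0]; cur=np.arctan2(x[1],x[0])
print('pos',s['position'],'shift',R.T@(t-s['position']),'turn',cur-yaw,'F',s['contact_force'],'w',s['grip_width'],'t',s['clock'])
E
python3 goto.py 568 50 280
```

```text
pos [ 159.805 -526.265  208.463] shift [ 558.022 -432.802  -71.52 ] turn 0.3378073451796413 F [-0.35   0.532 -0.446] w 85.4023922618981 t 0.95
```

```bash
python3 -m handwheel '[[[0,0,-25,0,0],[0,0,-50,0,0],[0,0,-75,0,0],[20,-15,-75,0,0],[55,-42,-75,0,0]]]' 20
python3 -m handwheel '[[[30,-23,0,0,0],[60,-46,0,0,0],[90,-70,0,0,0],[120,-93,0,0,0],[150,-116,0,0,0]]]'
python3 -m handwheel '[[[30,-23,0,0,0],[60,-46,0,0,0],[90,-70,0,0,0],[120,-93,0,0,0],[150,-116,0,0,0]]]'
python3 goto.py 568 50 280
```

```text
clock: 1.45
position: [199.8, -470.5, 283.6]
orientation: [[0.958, 0.288, 0.0], [0.288, -0.958, -0.001], [-0.0, 0.001, -1.0]]
contact_force: [1.1, 0.3, -0.1]
grip_width: 12.1
clock: 1.95
position: [310.7, -314.2, 283.7]
orientation: [[0.957, 0.29, 0.0], [0.29, -0.957, -0.0], [0.0, 0.0, -1.0]]
contact_force: [-0.6, -0.7, 0.7]
grip_width: 0.2
clock: 2.45
position: [420.5, -159.5, 283.7]
orientation: [[0.957, 0.291, 0.0], [0.291, -0.957, -0.0], [0.0, 0.0, -1.0]]
contact_force: [-0.2, -0.4, 0.0]
grip_width: 0.1
pos [ 420.54  -159.492  283.687] shift [ 201.963 -157.614    3.704] turn 0.33779016396804845 F [-0.178 -0.43   0.047] w 0.13787859241612313 t 2.45
```

```bash
python3 -m handwheel '[[[35,-27,0,0,0],[70,-54,0,0,0],[105,-81,0,0,0],[140,-108,0,0,0],[170,-135,0,0,0]]]'
python3 -m handwheel '[[[12,-12,0,0.1,0],[24,-20,0,0.2,0],[24,-20,0,0.3,0],[24,-20,0,0.338,0],[24,-20,0,0.338,0]]]'
python3 goto.py 568 45 176
python3 -c "
from h import *
save('wrist','w1.png');save('scene','s1.png')"
```

```text
clock: 2.95
position: [544.2, 19.5, 283.4]
orientation: [[0.957, 0.291, 0.0], [0.291, -0.957, 0.0], [0.0, 0.0, -1.0]]
contact_force: [0.0, -1.0, 0.6]
grip_width: 0.0
clock: 3.45
position: [560.5, 43.8, 283.4]
orientation: [[0.999, -0.044, -0.0], [-0.044, -0.999, -0.0], [-0.0, 0.0, -1.0]]
contact_force: [-0.3, -0.9, -0.1]
grip_width: 0.1
pos [560.481  43.826 283.402] shift [  7.477  -1.502 107.401] turn -0.0005450050165246995 F [-0.345 -0.933 -0.065] w 0.13742105634094884 t 3.45
```

View pics/w1.png

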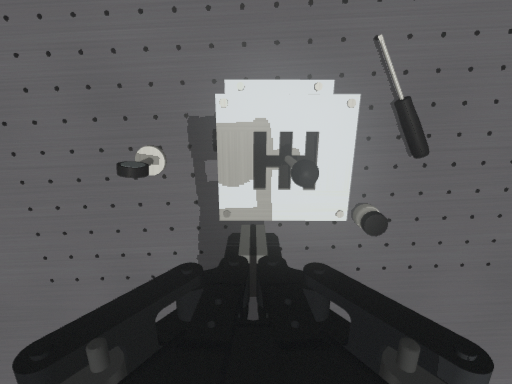

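View pics/s1.png

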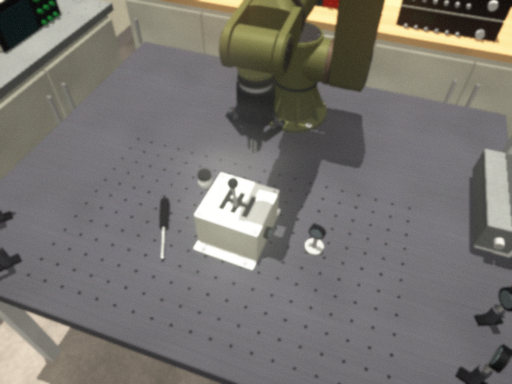

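```bash
cat > wf.py <<'E'
from fit import *
print('tip proj',proj('scene',[560.5,43.8,275.4]), 'wristcam',optics.calibration('wrist')['position'])
wc=np.array([(352,220),(219,220),(216,95),(359,95)],float)
for l,o in zip(L,wc): print(proj('wrist',W(r.x,l)),o)
f=lambda p:np.concatenate([proj('wrist',W(p,l))-o for l,o in zip(L,wc)])
rw=least_squares(f,r.x); print('wrist pose',rw.x,rw.fun)
rk2=least_squares(lambda k:proj('wrist',W(rw.x,knob(*k)))-np.array([305,172]),[0,0]); print('wrist across,fwd',rk2.x,rk2.fun,W(rw.x,knob(*rk2.x)))
E
python3 wf.py
```

```text
[568.41   3.59  -0.04] 0.7694845645818873 
 [[ 0.27  0.71]
 [-0.55  0.15]
 [ 0.09 -0.26]
 [ 0.38  0.54]
 [-0.15  0.23]
 [-0.27 -0.18]
 [ 0.32 -0.74]
 [ 0.77  0.33]]
scene [567.72   3.21  -0.05]
side [568.82   4.2   -0.04]
across,fwd [0.07 0.01] [-0.22  0.25  0.26  0.31]
knob world [567.89  -8.82 189.55] goal [616.46 -49.56 174.16] chan end [565.96 -54.65 179.69] [566.16 -49.83 181.37]
tip proj [254.2  160.62] wristcam [633.12  41.62 448.29]
[346.66 221.67] [352. 220.]
[219.79 221.46] [219. 220.]
[215.1   94.92] [216.  95.]
[360.74  95.09] [359.  95.]
wrist pose [569.24   2.5   -0.03] [-3.74  0.41  2.25  1.51 -0.76 -0.01  2.06 -1.56]
wrist across,fwd [0.06 0.02] [-0.  0.] [571.88  -7.83 189.67]
```

```bash
python3 -m handwheel '[[[7.5,-1.5,25,0,0],[7.5,-1.5,50,0,0],[7.5,-1.5,75,0,0],[7.5,-1.5,95,0,0],[7.5,-1.5,107,0,0]]]'
python3 -m handwheel '[[[0,0,0,0,0],[0,3,0,0,0],[0,6,0,0,0],[0,9,0,0,0],[0,12,0,0,0]]]'
python3 -c "
from h import *
for n,(u,v) in {'scene':(240,185),'side':(238,175)}.items():
    im=optics.camera(n)[v-50:v+50,u-65:u+65,::-1]
    cv2.imwrite(f'pics/{n}2.png',cv2.resize(im,None,fx=5,fy=5,interpolation=cv2.INTER_CUBIC))
"; cd pics; python3 -c "
import cv2;cv2.imwrite('c2.png',cv2.vconcat([cv2.resize(cv2.imread(f+'2.png'),(390,300)) for f in ('scene','side')]))"
```

```text
clock: 4.05
position: [567.5, 44.8, 175.0]
orientation: [[0.999, -0.042, -0.002], [-0.042, -0.999, -0.0], [-0.002, 0.0, -1.0]]
contact_force: [-0.5, 0.7, 0.5]
grip_width: 0.1
clock: 4.55
position: [567.7, 32.6, 177.1]
orientation: [[0.999, -0.043, 0.001], [-0.043, -0.999, -0.0], [0.001, -0.0, -1.0]]
contact_force: [0.0, -0.6, -0.4]
grip_width: 0.3
```

View pics/c2.png

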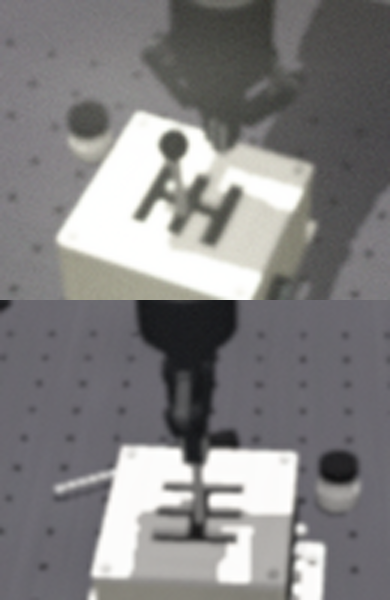

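```bash
python3 -m handwheel '[[[0,3,0,0,0],[0,6,0,0,0],[0,9,0,0,0],[0,12,0,0,0],[0,15,0,0,0]]]'
python3 -m handwheel '[[[0,3,0,0,0],[0,6,0,0,0],[0,9,0,0,0],[0,12,0,0,0],[0,15,0,0,0]]]'
cat > look.py <<'E'
import sys
from h import *
o=[]
for n,(u,v) in {'scene':(235,185),'side':(238,175)}.items():
    im=np.ascontiguousarray(optics.camera(n)[v-50:v+50,u-65:u+65,::-1])
    o.append(cv2.resize(im,(507,390) if 0 else (390,300),interpolation=cv2.INTER_CUBIC))
w=cv2.cvtColor(optics.camera('wrist'),cv2.COLOR_RGB2BGR)
o=np.hstack([np.vstack(o),np.vstack([cv2.resize(w,(400,300)),cv2.resize(w[60:285,180:480],(400,300))])])
cv2.imwrite('pics/'+sys.argv[1],o)
E
python3 look.py l3.png
```

```text
clock: 5.15
position: [566.8, 17.6, 176.5]
orientation: [[0.999, -0.043, -0.0], [-0.043, -0.999, 0.0], [-0.0, -0.0, -1.0]]
contact_force: [-0.3, -0.4, -0.0]
grip_width: -0.3
clock: 5.65
position: [566.2, 2.8, 176.5]
orientation: [[0.999, -0.043, 0.0], [-0.043, -0.999, 0.0], [0.0, -0.0, -1.0]]
contact_force: [0.8, 0.8, 0.2]
grip_width: 0.1
```

View pics/l3.png

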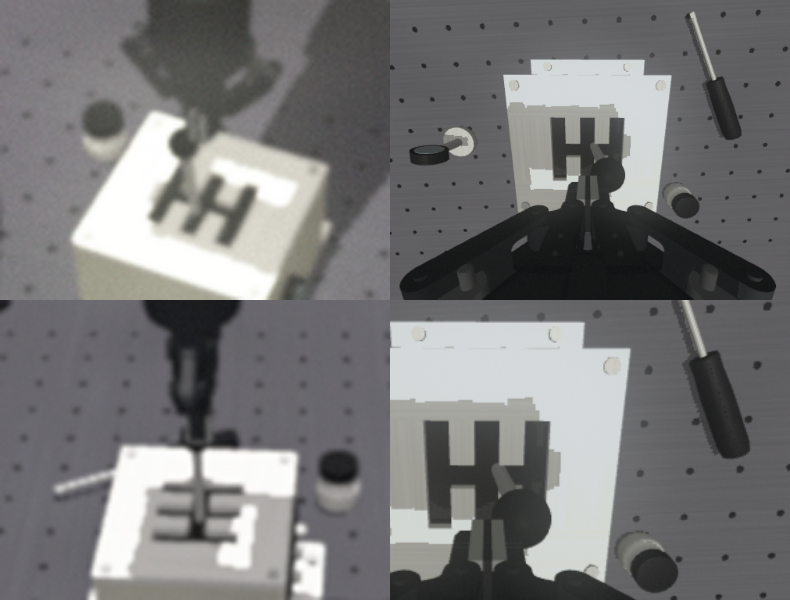

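```bash
python3 -m handwheel '[[[0,3,0,0,0],[0,6,0,0,0],[0,9,0,0,0],[0,12,0,0,0],[0,15,0,0,0]]]'
python3 look.py l4.png
```

```text
clock: 6.3
position: [565.6, -12.3, 176.5]
orientation: [[0.999, -0.043, 0.0], [-0.043, -0.999, 0.0], [0.0, -0.0, -1.0]]
contact_force: [0.2, 1.0, 0.4]
grip_width: -0.4
```

View pics/l4.png

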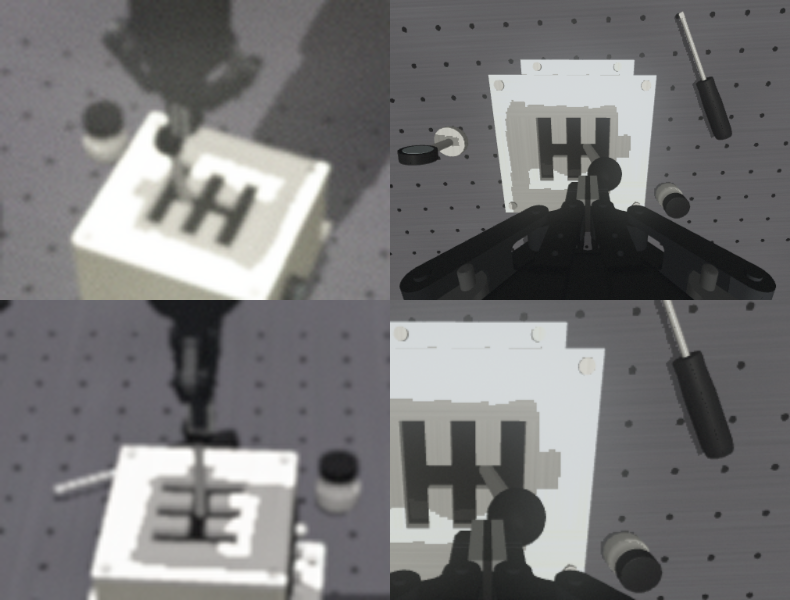

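```bash
cat > kn.py <<'E'
import sys,io,contextlib
with contextlib.redirect_stdout(io.StringIO()):
    from fit import *
# arg: knob pixel in lower right panel of look picture
uv=np.array([180+(float(sys.argv[1])-390)*.75,60+(float(sys.argv[2])-300)*.75])
for p in ([569.,3,-.038],):
    k=least_squares(lambda k:proj('wrist',W(p,knob(*k)))-uv,[.2,0]); print('across fwd',k.x,'knob',W(p,knob(*k.x)))
print(monitor.sense()['position'])
E
python3 kn.py 517 517
```

```text
across fwd [0.17 0.01] knob [569.88 -25.63 187.57]
[565.56 -12.33 176.51]
```

```bash
python3 -m handwheel '[[[0,3,0,0,0],[0,6,0,0,0],[0,9,0,0,0],[0,12,0,0,0],[0,15,0,0,0]]]'
python3 look.py l5.png
```

```text
clock: 6.95
position: [564.9, -27.3, 176.5]
orientation: [[0.999, -0.043, 0.0], [-0.043, -0.999, -0.0], [0.0, 0.0, -1.0]]
contact_force: [-0.5, 1.3, 1.1]
grip_width: 0.2
```

View pics/l5.png

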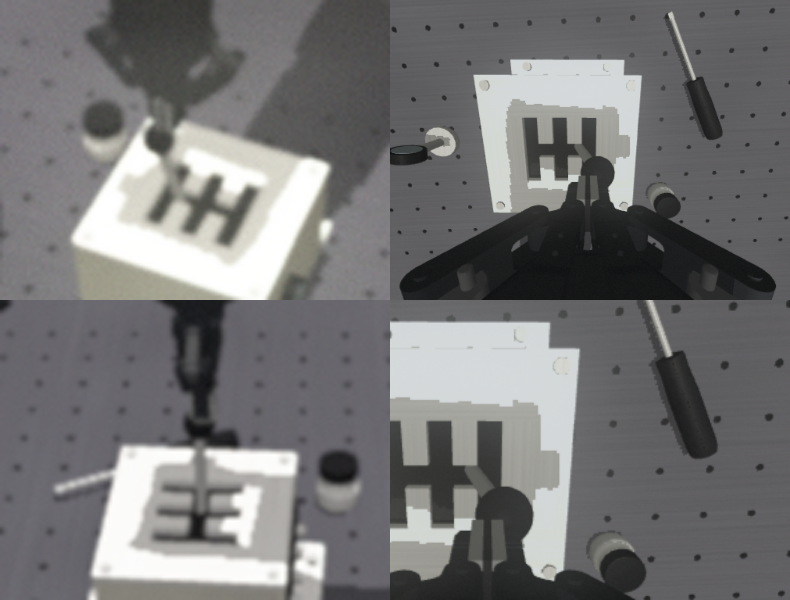

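```bash
python3 kn.py 504 515
python3 - <<'E'
from h import *
np.set_printoptions(precision=1,suppress=True)
# scene view knob pixel (158,139) panel -> full
uv=(170+158/3,135+139/3); print(uv)
for z in (181,184,187): print(atz('scene',uv,z))
im=optics.camera('scene')[150:215,190:260,::-1]
w=optics.camera('wrist')[150:300,190:350,::-1]
cv2.imwrite('pics/z5.png',np.hstack([cv2.resize(im,(400,371),interpolation=cv2.INTER_CUBIC),cv2.resize(w,(396,371),interpolation=cv2.INTER_CUBIC)]))
E
```

```text
across fwd [0.22 0.01] knob [569.73 -34.62 185.78]
[564.92 -27.35 176.52]
(222.66666666666666, 181.33333333333334)
[565.2 -36.5 181. ]
[567.7 -35.4 184. ]
[570.2 -34.2 187. ]
```

View pics/z5.png

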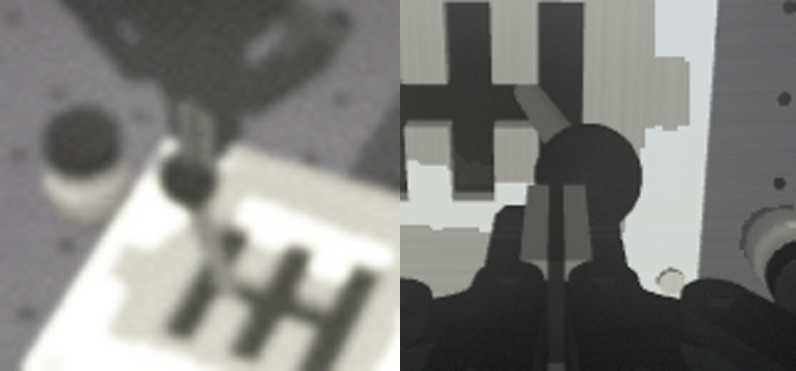

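Run:
```python
from h import *
np.set_printoptions(precision=1,suppress=True)
s=monitor.sense();R=np.array(s['orientation'])
c=optics.calibration('wrist');print(R.T@(np.array(c['position'])-s['position']))
print(np.array(c['orientation']).T@R)
for dx in(-11,0,11):
  for dz in (8,0,-11,-30): 
    P=s['position']+R@[dx,0,dz]; u=proj('wrist',P); print(dx,dz,u,(u-[190,150])*396/160+[400,0])
```

```text
[  72.7   -1.  -164.8]
[[ 0.   1.   0. ]
 [-1.   0.  -0.3]
 [-0.3 -0.   1. ]]
-11 8 [254.2 232.4] [558.8 203.9]
-11 0 [254.2 237.5] [559.  216.7]
-11 -11 [254.3 245.4] [559.2 236.1]
-11 -30 [254.5 261.5] [559.5 275.8]
0 8 [254.2 218.1] [558.9 168.6]
0 0 [254.3 222.7] [559.1 180. ]
0 -11 [254.4 229.8] [559.3 197.5]
0 -30 [254.5 244.3] [559.7 233.5]
11 8 [254.3 203.3] [559.1 132. ]
11 0 [254.3 207.4] [559.2 142.1]
11 -11 [254.4 213.6] [559.4 157.5]
11 -30 [254.6 226.5] [559.8 189.3]
```

Run:
```python
from h import *
np.set_printoptions(precision=1,suppress=True)
for x in (557,568,579):
  for z in (169,177,190,204):
    u=proj('scene',[x,32.6,z]);v=proj('side',[x,32.6,z]); print(x,z,(u-[175,135])*3,(v-[173,125])*3+[0,300])
im=cv2.imread('pics/scene2.png'); im2=cv2.imread('pics/side2.png')
cv2.imwrite('pics/z6.png',np.hstack([cv2.resize(im[100:300,200:460],(400,308)),cv2.resize(im2[0:300,200:460],(400,462))[:308] if 0 else cv2.resize(im2[100:300,200:460],(400,308))]))
```

```text
557 169 [224.9 162.6] [208.3 488.9]
557 177 [225.  156.1] [208.  481.6]
557 190 [225.  145.5] [207.4 469.4]
557 204 [225.  133.9] [206.7 456.1]
568 169 [220.5 172. ] [195.1 488.8]
568 177 [220.5 165.6] [194.7 481.4]
568 190 [220.5 155. ] [194.  469.3]
568 204 [220.5 143.4] [193.2 456. ]
579 169 [216.  181.6] [181.8 488.7]
579 177 [215.9 175.2] [181.4 481.3]
579 190 [215.9 164.6] [180.6 469.1]
579 204 [215.8 153. ] [179.7 455.9]
```

View pics/z6.png

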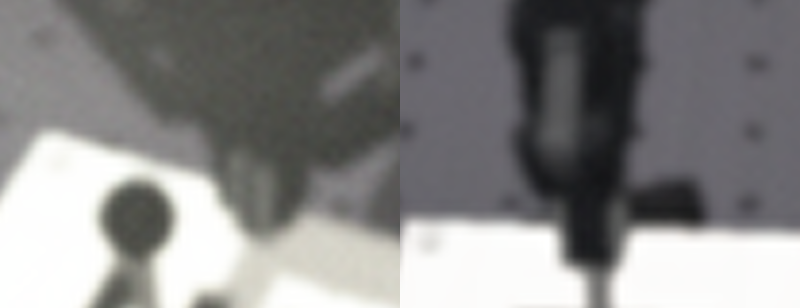

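```bash
python3 - <<'E'
from h import *
np.set_printoptions(precision=2,suppress=True)
c=optics.calibration('wrist'); s=monitor.sense(); R=np.array(s['orientation'])
M=np.array(c['orientation']).T@R; t=R.T@(np.array(c['position'])-s['position'])
print(c['fx'],M,t)
fx=c['fx']; D=fx*85.4/158
d=np.array([0,(236-c['cy'])/c['fy'],1])*D
print('open pad tip in tool',M.T@d+t)
D=fx*22/158
E
python3 -c "
import cv2
im=cv2.imread('pics/wrist0.png')[220:384,80:430];cv2.imwrite('pics/z7.png',cv2.resize(im,None,fx=2.2,fy=2.2))"
```

```text
265.261496043461 [[ 0.    1.    0.  ]
 [-0.96  0.   -0.29]
 [-0.29 -0.    0.96]] [  72.71   -0.95 -164.82]
open pad tip in tool [  7.52  -1.06 -34.66]
```

View pics/z7.png

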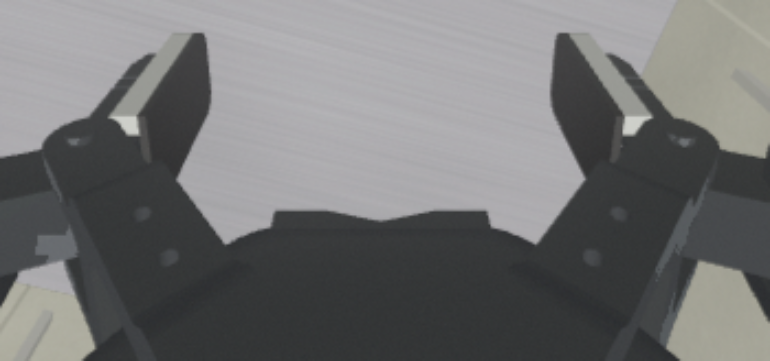

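The measured views disagree with the given tip_extent. All three cameras put the closed fingertips at about z ≈ 200, some 24 mm behind the TCP, so the tip is riding up the knob's crown. I'll back off and go lower. Even if the tip really is 8 mm ahead of the TCP, that leaves clearance above the plate.

```bash
python3 -m handwheel '[[[0,0,-4,0,0],[0,-8,-4,0,0],[0,-18,-4,0,0],[0,-28,-4,0,0],[0,-36,-4,0,0]]]'
python3 -m handwheel '[[[0,0,8,0,0],[0,0,16,0,0],[0,0,24,0,0],[0,0,30,0,0],[0,0,34,0,0]]]'
python3 look.py l6.png
```

```text
clock: 7.7
position: [566.4, 10.3, 180.4]
orientation: [[0.999, -0.042, -0.0], [-0.042, -0.999, 0.0], [-0.0, -0.0, -1.0]]
contact_force: [0.1, -0.1, -0.5]
grip_width: 0.1
clock: 8.2
position: [566.3, 8.7, 145.6]
orientation: [[0.999, -0.044, -0.001], [-0.044, -0.999, 0.0], [-0.001, -0.0, -1.0]]
contact_force: [-0.4, -0.3, -0.1]
grip_width: 0.0
```

View pics/l6.png

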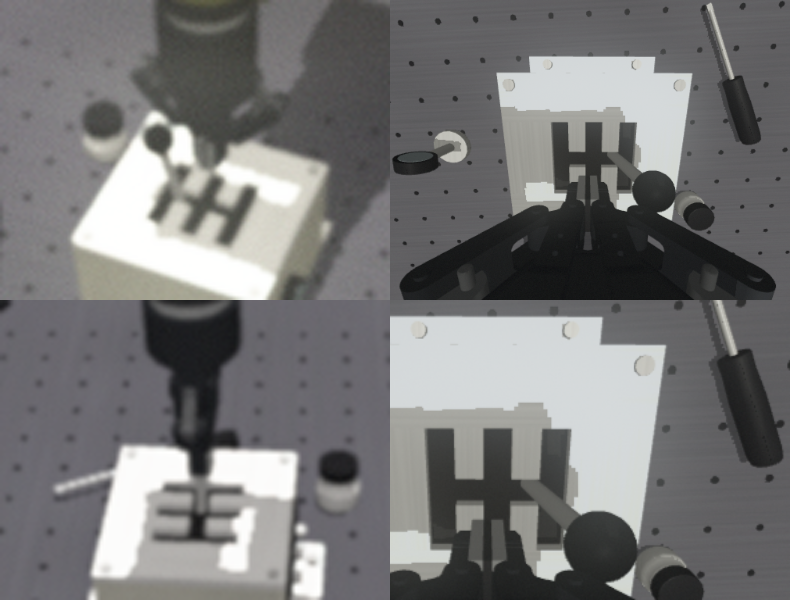

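```bash
python3 kn.py 600 547
python3 - <<'E'
from h import *
np.set_printoptions(precision=1,suppress=True)
for z in (154,164,174,184):
    print(z,(proj('scene',[577,8.7,z])-[170,135])*3,(proj('side',[566,8.7,z])-[173,125])*3+[0,300])
E
```

```text
across fwd [0.22 0.01] knob [569.16 -34.95 185.71]
[566.44   8.82 146.33]
154 [204.8 184.2] [200. 484.]
164 [204.6 176.4] [199.5 475. ]
174 [204.3 168.4] [199.  465.8]
184 [204.1 160.3] [198.5 456.6]
```

```bash
python3 -m handwheel '[[[2,4,0,0,0],[2,8,0,0,0],[2,12,0,0,0],[2,16,0,0,0],[2,20,0,0,0]]]'
python3 -m handwheel '[[[0,3,0,0,0],[0,6,0,0,0],[0,9,0,0,0],[0,11,0,0,0],[0,12,0,0,0]]]'
python3 look.py l7.png
```

```text
clock: 8.85
position: [567.5, -11.4, 146.5]
orientation: [[0.999, -0.043, -0.0], [-0.043, -0.999, 0.0], [-0.0, -0.0, -1.0]]
contact_force: [0.1, 1.2, -1.6]
grip_width: 0.1
clock: 9.35
position: [567.1, -23.3, 146.5]
orientation: [[0.999, -0.043, -0.0], [-0.043, -0.999, 0.0], [-0.0, -0.0, -1.0]]
contact_force: [0.4, 2.6, -1.6]
grip_width: 0.0
```

View pics/l7.png

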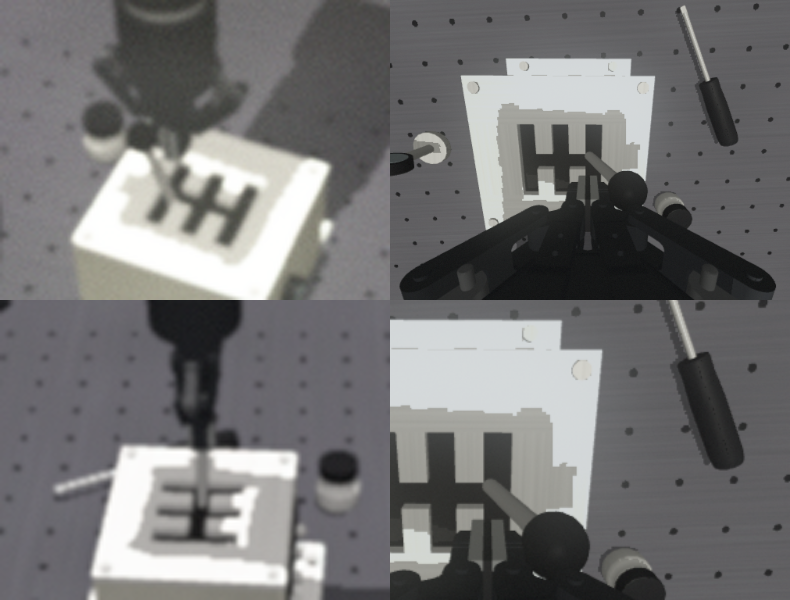

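```bash
python3 kn.py 556 545; python3 -m handwheel '[[[0,2,0,0,0],[0,4,0,0,0],[0,6,0,0,0],[0,7,0,0,0],[0,7,0,0,0]]]'
python3 look.py l8.png
```

```text
across fwd [0.32 0.01] knob [568.93 -50.48 181.37]
[567.14 -23.18 146.56]
clock: 10.0
position: [566.7, -28.3, 146.1]
orientation: [[0.999, -0.042, -0.0], [-0.042, -0.999, 0.003], [-0.001, -0.003, -1.0]]
contact_force: [1.2, 14.8, -4.4]
grip_width: 0.0
```

View pics/l8.png

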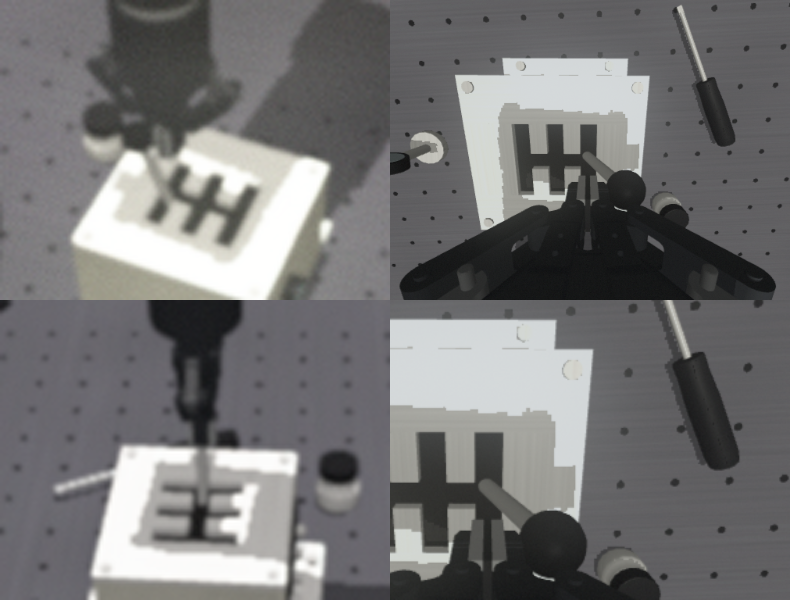

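```bash
python3 -m handwheel '[[[0,-8,0,0,0],[0,-18,0,0,0],[0,-28,0,0,0],[-10,-32,0,0,0],[-25,-32,0,0,0]]]'
python3 -m handwheel '[[[-15,0,4,0,0],[-25,0,8,0,0],[-25,10,8,0,0],[-25,22,8,0,0],[-25,34,8,0,0]]]'
python3 -m handwheel '[[[0,10,0,0,0],[0,20,0,0,0],[0,25,0,0,0],[0,25,0,0,0]]]'
python3 look.py l9.png
```

```text
clock: 10.65
position: [542.6, 3.7, 146.3]
orientation: [[0.999, -0.042, -0.0], [-0.042, -0.999, -0.0], [-0.0, 0.0, -1.0]]
contact_force: [0.1, -0.4, 0.2]
grip_width: 0.3
clock: 11.15
position: [517.0, -31.2, 138.8]
orientation: [[0.999, -0.043, 0.001], [-0.043, -0.999, -0.0], [0.001, 0.0, -1.0]]
contact_force: [-0.3, -0.1, 0.7]
grip_width: -0.1
clock: 11.55
position: [515.7, -55.6, 138.4]
orientation: [[0.999, -0.044, -0.0], [-0.044, -0.999, 0.0], [-0.0, -0.0, -1.0]]
contact_force: [0.0, -0.3, -0.1]
grip_width: 0.2
```

View pics/l9.png

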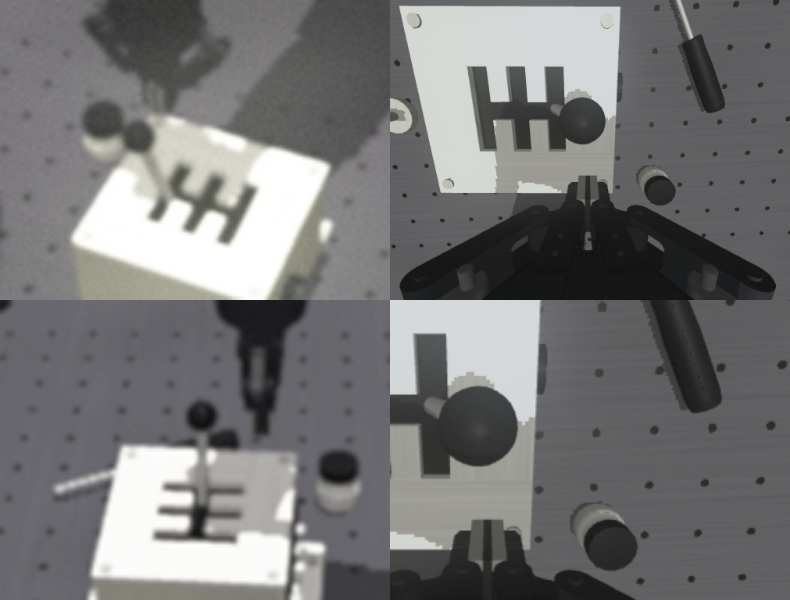

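```bash
python3 kn.py 478 426; python3 goto.py 540 -53 138 -0.043
```

```text
across fwd [0.33 0.01] knob [568.76 -52.77 180.59]
[515.7  -54.67 138.47]
pos [515.703 -54.67  138.472] shift [24.203 -2.712  0.472] turn 4.0407917536892934e-05 F [-0.648  0.999 -0.767] w 0.01886157757887491 t 11.7
```

```bash
python3 -m handwheel '[[[5,-2,0,0,0],[10,-2,0,0,0],[15,-2,0,0,0],[20,-2,0,0,0],[25,-2,0,0,0]]]'
python3 -m handwheel '[[[4,0,0,0,0],[8,0,0,0,0],[12,0,0,0,0],[16,0,0,0,0],[20,0,0,0,0]]]'
python3 look.py l10.png
```

```text
clock: 12.2
position: [541.2, -54.0, 138.4]
orientation: [[0.999, -0.043, -0.0], [-0.043, -0.999, 0.0], [-0.0, -0.0, -1.0]]
contact_force: [1.2, 0.2, -0.2]
grip_width: 0.2
clock: 12.7
position: [561.0, -54.9, 138.5]
orientation: [[0.999, -0.043, -0.0], [-0.043, -0.999, -0.0], [-0.0, 0.0, -1.0]]
contact_force: [-2.9, 0.8, 1.9]
grip_width: 0.1
```

View pics/l10.png

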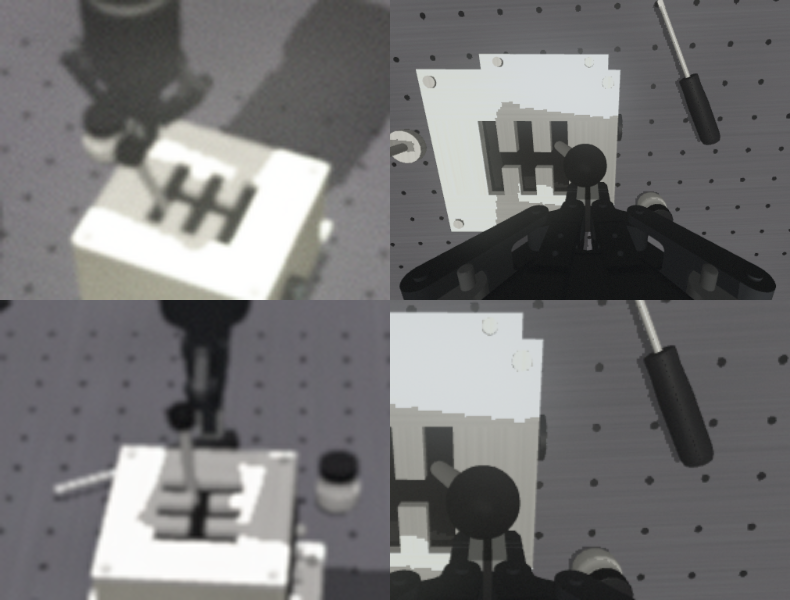

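Lever is moving forward into the third column, as expected (knob at panel (483,502), directly ahead of the finger). Continuing.

```bash
python3 kn.py 483 502; python3 -m handwheel '[[[4,0,0,0,0],[8,0,0,0,0],[12,0,0,0,0],[15,0,0,0,0],[18,0,0,0,0]]]'
python3 look.py l11.png
```

```text
across fwd [0.34 0.11] knob [585.3  -53.36 179.56]
[560.97 -54.83 138.35]
clock: 13.35
position: [578.9, -55.7, 138.3]
orientation: [[0.999, -0.043, -0.0], [-0.043, -0.999, 0.0], [-0.0, 0.0, -1.0]]
contact_force: [-2.8, 0.5, -2.6]
grip_width: -0.1
```

View pics/l11.png

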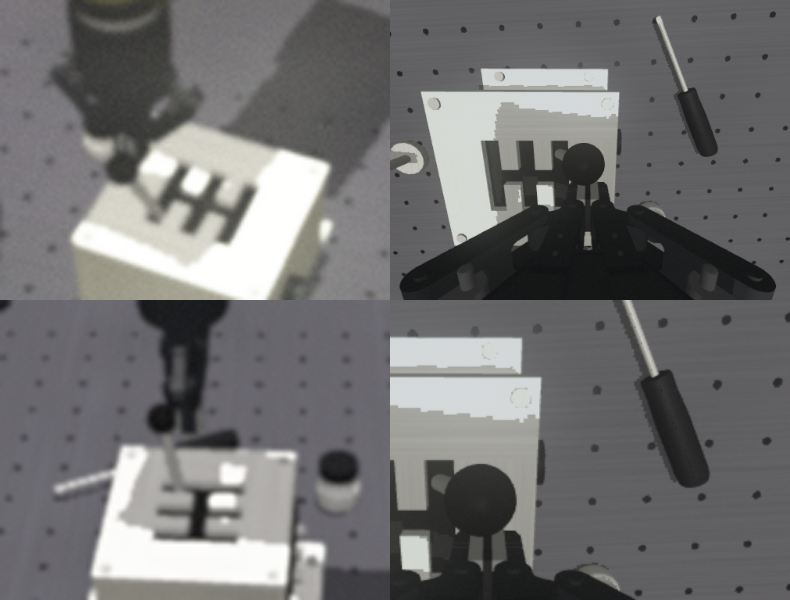

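```bash
python3 kn.py 481 500; python3 -m handwheel '[[[3,0,0,0,0],[6,0,0,0,0],[9,0,0,0,0],[11,0,0,0,0],[12,0,0,0,0]]]'
python3 -m handwheel '[[[1,0,0,0,0],[2,0,0,0,0],[2,0,0,0,0]]]'
```

```text
across fwd [0.34 0.21] knob [603.02 -53.42 176.71]
[579.12 -55.72 138.66]
clock: 14.0
position: [590.8, -56.2, 138.4]
orientation: [[0.999, -0.043, -0.0], [-0.043, -0.999, 0.0], [-0.0, -0.0, -1.0]]
contact_force: [-1.7, 0.2, -1.7]
grip_width: -0.2
clock: 14.3
position: [592.5, -56.2, 138.3]
orientation: [[0.999, -0.043, -0.001], [-0.043, -0.999, 0.0], [-0.001, -0.0, -1.0]]
contact_force: [-4.7, 0.2, -2.2]
grip_width: -0.1
```

```bash
python3 -m handwheel '[[[1,0,0,0,0],[2,0,0,0,0],[2,0,0,0,0]]]'
python3 -m handwheel '[[[1,0,0,0,0],[1,0,0,0,0]]]'
python3 look.py l12.png
```

```text
clock: 14.6
position: [593.5, -56.3, 138.1]
orientation: [[0.999, -0.043, -0.003], [-0.043, -0.999, 0.0], [-0.003, -0.0, -1.0]]
contact_force: [-13.1, 0.4, 0.2]
grip_width: -0.1
clock: 14.8
position: [593.9, -56.3, 138.0]
orientation: [[0.999, -0.043, -0.005], [-0.043, -0.999, 0.0], [-0.005, -0.0, -1.0]]
contact_force: [-17.6, 1.1, 1.8]
grip_width: 0.0
```

View pics/l12.png

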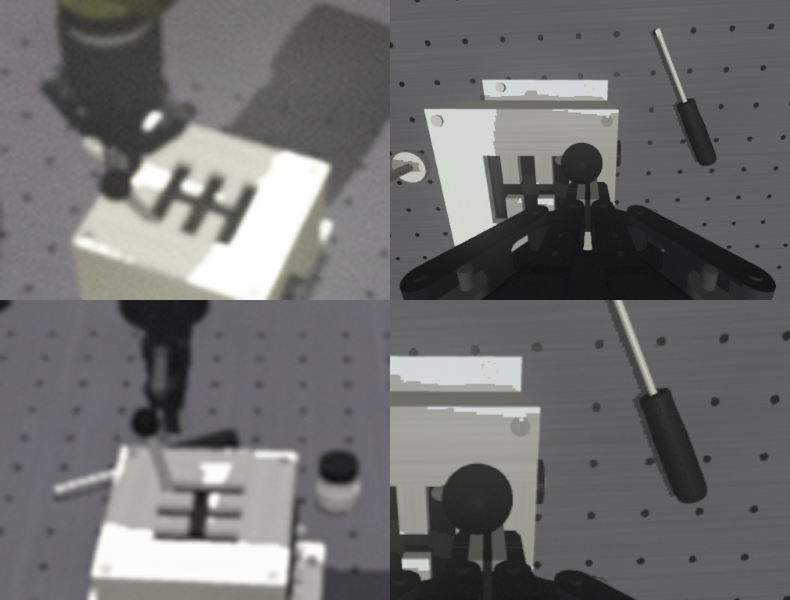

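Force has risen to 17.6 N with almost no travel, so the lever is against the end wall. I'll back straight off, raise clear, and check.

```bash
python3 kn.py 478 499; python3 -m handwheel '[[[-5,0,0,0,0],[-15,0,0,0,0],[-30,0,0,0,0],[-50,0,0,0,0],[-65,0,0,0,0]]]'
python3 -m handwheel '[[[0,0,-20,0,0],[0,0,-45,0,0],[0,0,-70,0,0],[0,0,-90,0,0],[0,0,-90,0,0]]]'
python3 look.py l13.png; python3 -c "
from h import *
for n in ['scene','side']:
    save(n,n+'9.png')
    for q in ['canister','lens_mount','driver','knob']:
        print(n,q,[(np.round(r['at'],1),round(r['score'],2)) for r in optics.mark_of(n,q)[:1]])"
```

```text
across fwd [0.34 0.3 ] knob [617.45 -52.72 173.13]
[593.92 -56.25 137.95]
clock: 15.45
position: [530.4, -53.6, 139.0]
orientation: [[0.999, -0.043, 0.002], [-0.043, -0.999, -0.0], [0.002, 0.0, -1.0]]
contact_force: [-0.2, -0.7, 0.5]
grip_width: -0.3
clock: 15.95
position: [532.1, -53.8, 231.8]
orientation: [[0.999, -0.043, 0.007], [-0.043, -0.999, -0.001], [0.007, 0.001, -1.0]]
contact_force: [-0.4, 0.1, 0.3]
grip_width: -0.0
scene canister [(array([205.1, 186.1]), 0.78)]
scene lens_mount [(array([312.4, 249.5]), 0.67)]
scene driver [(array([161. , 229.8]), 0.84)]
scene knob [(array([208.7, 196.1]), 0.73)]
side canister [(array([285. , 190.8]), 0.75)]
side lens_mount [(array([239.8, 290. ]), 0.59)]
side driver [(array([226.9, 187. ]), 0.67)]
side knob [(array([225.2, 164.2]), 0.68)]
```

View pics/l13.png

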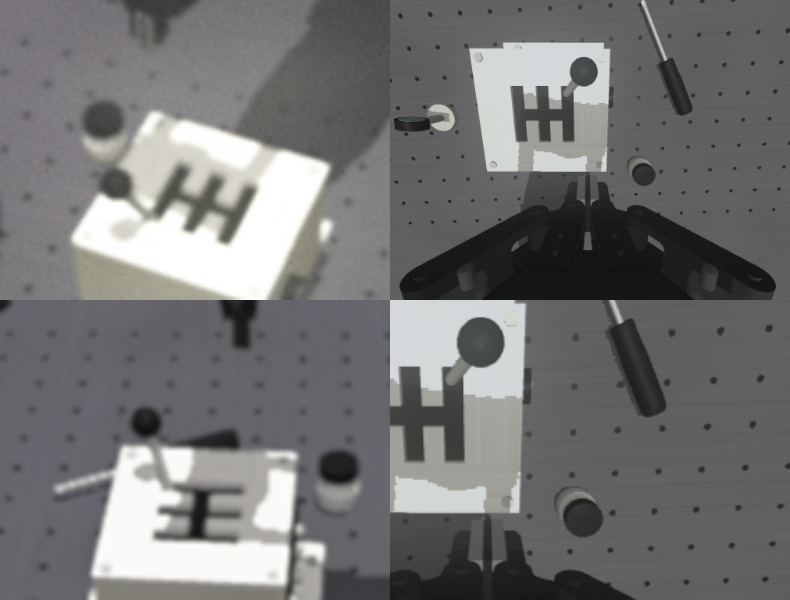

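View pics/scene9.png

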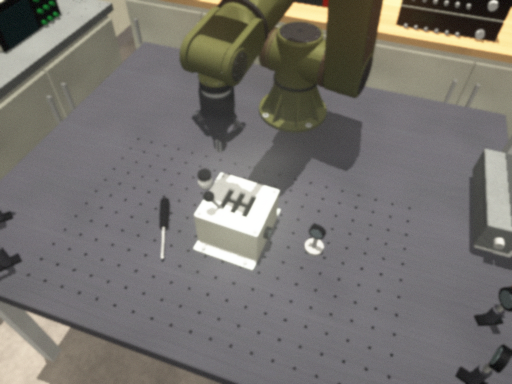

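Lever stands at the forward end of the right-hand column, the bystanders are where they were, and the robot is clear of everything.

```bash
python3 kn.py 481 342; python3 -c "
from cell import robot; print(robot.close_job())"
```

```text
across fwd [0.34 0.3 ] knob [617.44 -52.62 173.17]
[530.74 -53.56 228.38]
the job is handed in; nothing more can be done
None
```

The beam selector is in its third setting. I pushed the lever right along the cross channel to its end, then forward into the third slot until it met the end wall. The job is handed in, at about 16 s of the 42 s allowed.

- **Lever position:** With the arm backed off and clear, the knob in the wrist picture reads across 0.34 and forward 0.30 rad, at about 173 mm height. That agrees with the end position you gave.
- **Forces:** The highest readings were about 15 N at the channel end and 18 N at the slot end. I never gripped the lever, and it showed no dip into another slot; forward lean read about 0.01 rad all through the sideways push.
- **Bystanders:** The lens mount, driver and canister sit within about 2–3 pixels of where they started in the pictures, which is within the marker scatter.

One check disagreed. The pictures put the closed fingertips about 20–25 mm behind the TCP, not the 8 mm ahead that `tip_extent` states. My first sideways push therefore caught the knob's crown and moved it only part of the way, to about 0.22 rad. I backed off, lowered the tool and finished the push on the side of the knob.

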